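# Start the staggered assay timers

## Task

Start the three staggered assay timers on the lab bench: with a fingertip, gently press down the red key, then the yellow key, then the blue key, each all the way so that it stays down. Leave the green key up, do not pick up or shift any timer, and leave the tube rack, well plate, jar and tip box where they stand.

Things in the scene. Friction and masses are not known exactly. Their poses are not given: they have to be found in the camera images.
- timer_red: the bench timer with the red key: a loose off-white box 92 mm long (its x) by 64 mm wide (its y) by 30 mm high, 130 to 230 g, lying flat on the bench with a dark screen on its top. Origin: centre of the underside, z up; the screen is on the -x half of the top, the key on the +x half.
- key_red_top (a point): centre of the top face of the red key, a round plunger with a red cap 32 mm in diameter. When up it stands 28 mm proud of the timer's top (its top face 58 mm above the bench); when fully down and let go, 18 mm proud (48 mm above the bench). This point moves down with the cap. It lies 22 mm along +x of the timer's origin.
- key_red (a joint): travel of the red key's plunger, m: 0 = up (start), 0.010 = fully down on its stop. Resists with about 2.5 N, has no return, stays where left. Its cap sits on a spring (1 N per mm, gives up to 13 mm, comes back): pushed, the cap first sinks 2.5 mm, then the plunger goes down 10 mm, then the force rises 1 N per mm for 10 mm more, then it is hard.
- timer_yellow: the bench timer with the yellow key: a loose off-white box 92 mm long (its x) by 64 mm wide (its y) by 30 mm high, 130 to 230 g, lying flat on the bench with a dark screen on its top. Origin: centre of the underside, z up; the screen is on the -x half of the top, the key on the +x half.
- key_yellow_top (a point): centre of the top face of the yellow key, a round plunger with a yellow cap 32 mm in diameter. When up it stands 28 mm proud of the timer's top (its top face 58 mm above the bench); when fully down and let go, 18 mm proud (48 mm above the bench). This point moves down with the cap. It lies 22 mm along +x of the timer's origin.
- key_yellow (a joint): travel of the yellow key's plunger, m: 0 = up (start), 0.010 = fully down on its stop. Resists with about 2.5 N, has no return, stays where left. Its cap sits on a spring (1 N per mm, gives up to 13 mm, comes back): pushed, the cap first sinks 2.5 mm, then the plunger goes down 10 mm, then the force rises 1 N per mm for 10 mm more, then it is hard.
- timer_blue: the bench timer with the blue key: a loose off-white box 92 mm long (its x) by 64 mm wide (its y) by 30 mm high, 130 to 230 g, lying flat on the bench with a dark screen on its top. Origin: centre of the underside, z up; the screen is on the -x half of the top, the key on the +x half.
- key_blue_top (a point): centre of the top face of the blue key, a round plunger with a blue cap 32 mm in diameter. When up it stands 28 mm proud of the timer's top (its top face 58 mm above the bench); when fully down and let go, 18 mm proud (48 mm above the bench). This point moves down with the cap. It lies 22 mm along +x of the timer's origin.
- key_blue (a joint): travel of the blue key's plunger, m: 0 = up (start), 0.010 = fully down on its stop. Resists with about 2.5 N, has no return, stays where left. Its cap sits on a spring (1 N per mm, gives up to 13 mm, comes back): pushed, the cap first sinks 2.5 mm, then the plunger goes down 10 mm, then the force rises 1 N per mm for 10 mm more, then it is hard.
- timer_green: the bench timer with the green key: a loose off-white box 92 mm long (its x) by 64 mm wide (its y) by 30 mm high, 130 to 230 g, lying flat on the bench with a dark screen on its top. Origin: centre of the underside, z up; the screen is on the -x half of the top, the key on the +x half.
- key_green_top (a point): centre of the top face of the green key, a round plunger with a green cap 32 mm in diameter. When up it stands 28 mm proud of the timer's top (its top face 58 mm above the bench); when fully down and let go, 18 mm proud (48 mm above the bench). This point moves down with the cap. It lies 22 mm along +x of the timer's origin.
- key_green (a joint): travel of the green key's plunger, m: 0 = up (start), 0.010 = fully down on its stop. Resists with about 2.5 N, has no return, stays where left. Its cap sits on a spring (1 N per mm, gives up to 13 mm, comes back): pushed, the cap first sinks 2.5 mm, then the plunger goes down 10 mm, then the force rises 1 N per mm for 10 mm more, then it is hard.
- tube_rack: bystander: loose blue tube rack, 68 x 128 x 45 mm, four small capped tubes standing out of it to 73 mm height. Origin: centre of the underside.
- well_plate: bystander: loose white 96-well plate with pink wells, 85 x 127 x 14 mm. Origin: centre of the underside.
- reagent_jar: bystander: loose amber jar, 56 mm in diameter, 85 mm high. Origin: centre of the underside.
- tip_box: bystander: loose blue pipette-tip box with a pale clear lid, 85 x 122 x 72 mm. Origin: centre of the underside.

How it is judged:
By the outcome, as a careful person would: the job done as asked, in the order asked, and still so for the second after the job is handed in, with the robot touching nothing.
It also fails if it takes over 42 s, if anything falls off the work surface, if the arm or the gripper's body presses on something with over 40 N, if the wrist force passes 120 N, or if a joint passes its speed limit or range.

## Robot

A 6-joint arm with a two-finger parallel gripper is mounted at the origin on the work surface. World frame = base frame: x ahead of the robot, y to its left, z up, the work surface at z = 0. Lengths are in m, angles in rad, forces in N, time in s.
With the tool pointing down it reaches from about 0.35 to 0.775 m from the base axis. Payload 7.3 kg.
Tool frame: the origin (TCP) lies on the front face of the gripper's body, between the roots of the fingers; the fingertips stand ahead of it and the grasp point (between the pads) lies 47 mm ahead of it (finger_overhang is the z of the fingertips in the tool frame, in m); z points along the fingers, y is the line along which they close (so a half turn about z gives the same grasp; the last joint's range is limited). The gripper opens to 92 mm and grips with 3 to 60 N. Pads are 19 mm wide; open, the fingers measure 130 mm over their backs; the gripper's body (75 mm by 190 mm) begins 47 mm behind the grasp point.
Start: joints at [0.96, 0.342, 1.524, -0, 1.275, -0.146], TCP at [0.235, 0.469, 0.292] pointing down, gripper open.
Joint ranges: [-2.53, 2.53], [-0.77, 2.02], [0.04, 2.7], [-1, 4.14], [0.28, 2.66], [-3.11, 3.11]. Speed limits (rad/s): [2.57, 2.57, 3.14, 3.14, 3.14, 3.14].

## Interface

Orientations are given as [roll, pitch, yaw] about the fixed x, y, z axes, in that order (R = Rz(yaw) Ry(pitch) Rx(roll)).
In Python, from cell import * gives the robot as it stands. The module is installed in compiled form; this text tells all that it offers.
- The arm moves only by the tool arm_command, never from a script. Its argument "series" is a list of rows, each an object of numbers: "x", "y", "z": the shift along the tool's x, y, z in mm; "rx", "ry", "rz": the turn, a rotation vector about the tool's x, y, z in degrees. A call has 1 to 20 rows; each row is the pose to reach, as a shift and turn from the pose commanded when the call began, along the tool's axes at that moment; what a row does not reach only later rows make up. A row lasts 1/10 s, in which the tool goes at most 50 mm and 8.59 degrees, less where a joint would pass 70% of its speed; a pose out of reach is approached as far as the arm can. A call with a gripper value outside its range is refused whole. "hand" is the finger opening in mm, from 0 to 91.8, set as the call begins (left out, the last holds). The fingers move at their own pace and stop on an object; "squeeze" is the grip in N (left out, the last holds). Time passes only in rows, so rows that repeat a pose let the fingers close. It gives the time, the measured TCP pose, the force, the opening and the grip force at its end, in the units of the state.
- observe(): the state, without advancing time (a new reading comes with each control period).
- read_camera(name): name is "side" or "top" or "wrist"; returns a dict with "pixels" (384x512x3 uint8, blue, green, red), "K" (3x3 intrinsics, pixels), "k1" (the pictures are not rectified: a ray, as slopes to the right and down, at radius r is drawn at 1 + k1 r^2 times it, then the intrinsics apply), "rvec" (rotation vector, rad) and "tvec" (3), from world to camera coordinates, as OpenCV has them. Camera axes: x right, y down, z forward; pixel columns grow to the right and rows downward; lengths in m; the calibration is good to about 2 mm. A picture is of the moment at which its call begins. There is no depth.
- hand_in(): hands the job in; it is judged then, once.
Trained networks look in a picture, given as the dict that the camera call returned (one of the last four; its "shot" number tells which), for a name from the list of things; names that differ only in an ending like _2 or _b are one class to them, and where a whole thing is asked for, a point or a joint stands for the part that bears it (a point fixed in the world has none). Each returns a list of dicts, best first, with "confidence" (0 to 1); they miss things now and then, are a little off and sometimes report something else, mostly with a low value. They report only what shows in the picture. A call takes as long as a camera call.
- boxes_of(picture, query): "point" ([x, y, z] in m, in world coordinates, good to about 4 mm: the middle of the surface that is visible of it).
- trace(picture, query): "pixels" (384x512 bool, what is visible of it).
- mark_of(picture, query): "point" ([x, y, z] in m, in world coordinates, good to about 4 mm: a listed point, or the origin of a listed thing).
The state is a dict: "time": time; "qpos": joint angles; "qvel": joint speeds; "joint_efforts": joint torques, N m; "tool_pos": TCP position; "tool_rot": TCP orientation; "contact_force": force on the tool from outside, world axes, zero at the start; "torque": the same for the moment, N m; "opening": finger opening in m; "grip_force": force on a finger pad.
Only numpy, scipy, OpenCV 4.12 (cv2) and the standard library are available. Lean on these libraries where they do the work, as an engineer would, in place of code of your own. Each camera call takes 0.05 s, during which the arm holds its last target. There are 200 camera calls.

## Working session

There is one attempt and no reset: what is moved stays moved. The work goes in short steps, Python scripts to look and compute and a tool call to move; the robot and the scene stay as the last step left them, time stands still between calls to the robot, and variables do not carry over. Pictures are saved under pics/ and viewed, at most 10 in all, crops included, and the job is handed in when it is done.

Besides the shell and the picture viewer there is one more tool, called after "Emit:" by a JSON object that holds its "fn" and its "kwargs", one argument or row to a line. arm_command: Moves the arm, as the interface text tells. Its arguments: {"type":"object","properties":{"series":{"type":"array"},"hand":{"type":"number"},"squeeze":{"type":"number"}},"required":["series"]}

```bash
mkdir -p pics; cat > h.py <<'E'
from cell import *
import numpy as np, cv2
from scipy.spatial.transform import Rotation as R
def plane(p,uv,z):
    uv=np.array(uv,float).reshape(-1,1,2)
    d=np.array([p["k1"],0,0,0,0],float)
    n=cv2.undistortPoints(uv,np.array(p["K"]),d).reshape(-1,2)
    Rm=cv2.Rodrigues(np.array(p["rvec"],float))[0]; c=-Rm.T@np.array(p["tvec"]).ravel()
    r=np.c_[n,np.ones(len(n))]@Rm
    return c+r*((z-c[2])/r[:,2])[:,None]
E
python3 - <<'E'
from h import *
s=observe(); print(s)
try: print(finger_overhang)
except Exception as e: print(e)
P={n:read_camera(n) for n in("top","side","wrist")}
for n in P: cv2.imwrite(f"pics/{n}.png",P[n]["pixels"])
for c in("red","yellow","blue","green"):
  for n in("top","side"):
    q=f"key_{c}_top"
    for m in mark_of(P[n],q)[:2]: print(c,n,"mark",np.round(m["point"],4),m["confidence"])
    t=trace(P[n],q)
    if t: 
        v,u=np.nonzero(t[0]["pixels"]); print("  mask",u.mean(),v.mean(),len(u))
for q in("tube_rack","well_plate","reagent_jar","tip_box","timer_red","timer_yellow","timer_blue","timer_green"):
    for m in mark_of(P["top"],q)[:1]: print(q,np.round(m["point"],3),m["confidence"])
E
```

```text
{'time': 0.0, 'qpos': array([ 9.59999149e-01,  3.42712302e-01,  1.52502751e+00, -3.70792063e-05,
        1.27539826e+00, -1.45978028e-01]), 'qvel': array([ 5.73044669e-05,  2.78531230e-05,  8.82075622e-04, -1.51872036e-03,
       -2.82781494e-04,  1.65698868e-03]), 'joint_efforts': array([ 5.19880396e-04, -4.31249607e+01, -2.44216543e+01,  7.18782982e-02,
        5.59766893e-02, -1.18896996e-04]), 'tool_pos': array([0.23513323, 0.46905036, 0.29154663]), 'tool_rot': array([-3.14005852e+00, -1.89717234e-04,  2.67678418e+00]), 'contact_force': array([0.00686392, 0.0845602 , 0.64445649]), 'torque': array([-0.01808191,  0.02350811, -0.00849376]), 'grip_force': 0.0, 'opening': 0.09161128408158868}
0.0655
red top mark [ 0.5627 -0.1357  0.0591] 0.55
  mask 314.4736842105263 223.6315789473684 171
red side mark [ 0.5645 -0.1337  0.0542] 0.44
yellow top mark [0.5565 0.2936 0.0579] 0.67
yellow top mark [ 0.7111  0.107  -0.0018] 0.6
  mask 117.15443548387097 151.87298387096774 2480
yellow side mark [0.5556 0.2964 0.0557] 0.63
  mask 272.65800865800867 280.17316017316017 231
blue top mark [0.5332 0.147  0.058 ] 0.69
  mask 187.56028368794327 235.48936170212767 141
blue side mark [0.5306 0.1436 0.0605] 0.69
  mask 287.4144736842105 234.0 152
green top mark [ 0.5575 -0.3033  0.058 ] 0.67
  mask 387.4093567251462 225.78362573099415 171
green side mark [ 0.559  -0.3023  0.0642] 0.59
  mask 287.0 146.80645161290323 62
tube_rack [ 0.703 -0.334  0.003] 0.55
well_plate [ 0.713  0.103 -0.003] 0.68
reagent_jar [ 0.746 -0.106  0.002] 0.93
tip_box [0.72  0.313 0.004] 0.66
timer_red [ 0.546 -0.14   0.002] 0.81
timer_yellow [ 0.535  0.308 -0.004] 0.66
timer_blue [ 0.514  0.139 -0.001] 0.82
timer_green [ 0.543 -0.312  0.001] 0.89
```

View pics/top.png

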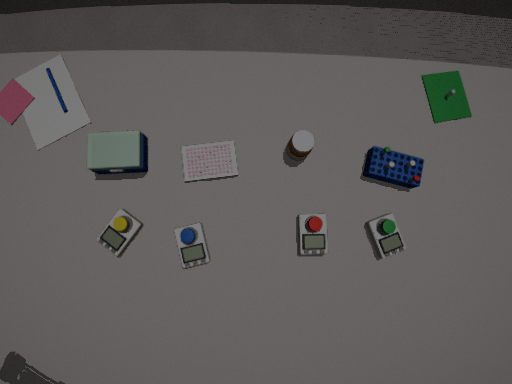

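View pics/side.png

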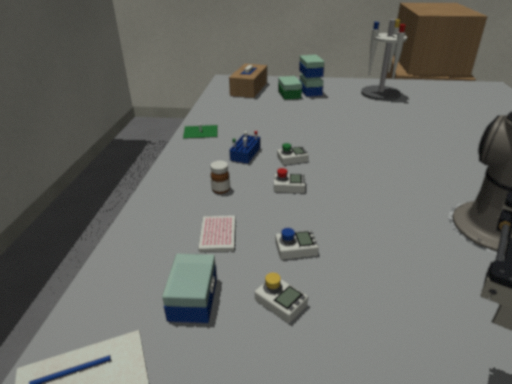

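The top view shows the caps at about yellow (121,224), blue (188,236), red (315,224) and green (388,227). All four timers are clear of the bystanders. Next I'll refine the cap centres by colour.

```bash
cat >> h.py <<'E'
def hsvmask(img,c):
    h=cv2.cvtColor(img,cv2.COLOR_BGR2HSV); H,S,V=[h[...,i].astype(int) for i in range(3)]
    lo={"red":(H<8)|(H>172),"yellow":(H>18)&(H<34),"blue":(H>100)&(H<125),"green":(H>45)&(H<85)}[c]
    return lo&(S>140)&(V>60)
def totool(s,d):   # world shift (m) -> tool mm
    return R.from_euler("xyz",s["tool_rot"]).inv().apply(d)*1000
E
python3 - <<'E'
from h import *
s=observe()
seed={"top":dict(red=(315,224),yellow=(121,224),blue=(188,236),green=(388,227)),"side":dict(red=(283,173),yellow=(273,281),blue=(288,234),green=(287,147))}
for n in("top","side"):
  p=read_camera(n)
  for c,(u0,v0) in seed[n].items():
    m=hsvmask(p["pixels"],c); v,u=np.nonzero(m); k=np.hypot(u-u0,v-v0)<14; u,v=u[k],v[k]
    x=plane(p,[[u.mean(),v.mean()]],0.057)[0]
    print(n,c,len(u),u.mean().round(1),v.mean().round(1),x.round(4),"w",np.ptp(u),np.ptp(v),totool(s,np.array([x[0],x[1],0.1955+.0655])-s["tool_pos"]).round(1))
E
```

```text
top red 150 315.0 223.5 [ 0.5651 -0.1347  0.057 ] w 12 13 [-565.5 -392.1   31.2]
top yellow 152 120.1 223.4 [0.5574 0.295  0.057 ] w 12 13 [-366.   -11.5   31.2]
top blue 158 187.2 235.4 [0.5345 0.1454 0.057 ] w 13 13 [-412.7 -155.4   31.2]
top green 122 388.4 226.2 [ 0.5607 -0.3026  0.057 ] w 11 12 [-636.9 -544.2   31.2]
side red 62 281.8 172.5 [ 0.5608 -0.1218  0.057 ] w 8 8 [-555.9 -382.5   31.2]
side yellow 168 272.3 280.5 [0.5538 0.3036 0.057 ] w 13 14 [-358.9   -5.3   31.2]
side blue 91 287.6 233.1 [0.5308 0.1522 0.057 ] w 11 9 [-406.3 -151.    31.2]
side green 19 286.4 146.3 [ 0.5563 -0.2918  0.057 ] w 5 3 [-628.1 -536.5   31.2]
```

Emit:
{"fn": "arm_command", "kwargs": {
  "series": [
    {"x":-40,"y":-28,"z":10},
    {"x":-80,"y":-56,"z":20},
    {"x":-120,"y":-83,"z":30},
    {"x":-160,"y":-111,"z":40},
    {"x":-200,"y":-139,"z":50},
    {"x":-240,"y":-167,"z":60},
    {"x":-280,"y":-194,"z":70},
    {"x":-320,"y":-222,"z":80},
    {"x":-360,"y":-250,"z":90},
    {"x":-400,"y":-278,"z":100},
    {"x":-440,"y":-305,"z":110},
    {"x":-480,"y":-333,"z":120},
    {"x":-520,"y":-361,"z":120},
    {"x":-550,"y":-382,"z":120},
    {"x":-565,"y":-392,"z":120},
    {"x":-565,"y":-392,"z":120},
    {"x":-565,"y":-392,"z":120},
    {"x":-565,"y":-392,"z":120}
  ],
  "hand": 0
}}

```text
invalid input
```

```bash
python3 - <<'E'
from h import *
s=observe(); print(s["time"],s["tool_pos"],s["tool_rot"],s["opening"],s["contact_force"])
p=read_camera("wrist"); cv2.imwrite("pics/w1.png",p["pixels"])
m=hsvmask(p["pixels"],"red"); n,l,st,ce=cv2.connectedComponentsWithStats(m.astype(np.uint8))
for i in range(1,n):
  if st[i,4]>100: print(st[i],ce[i],plane(p,[ce[i]],.058))
for x in mark_of(p,"key_red_top"): print(x)
E
```

```text
1.45 [0.23530071 0.46930944 0.29222699] [ 3.14155382e+00 -1.39600795e-05  2.67682624e+00] 0.09174009092566285 [-0.02530883  0.47289687 -0.75605774]
```

View pics/w1.png

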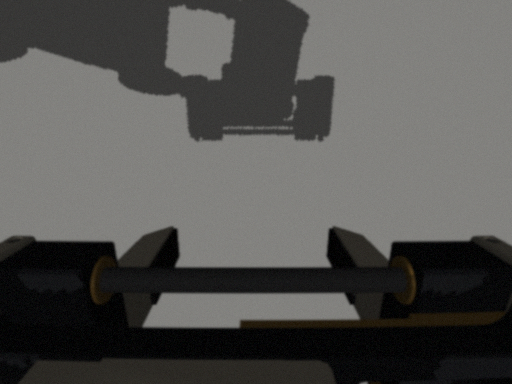

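The call was refused and the arm is still at its start; the wrist view shows only bench and the open fingers. I'll try again with all six numbers in every row.

Emit:
{"fn": "arm_command", "kwargs": {
  "series": [
    {"x":-40,"y":-28,"z":10,"rx":0,"ry":0,"rz":0},
    {"x":-80,"y":-56,"z":20,"rx":0,"ry":0,"rz":0},
    {"x":-120,"y":-83,"z":30,"rx":0,"ry":0,"rz":0},
    {"x":-160,"y":-111,"z":40,"rx":0,"ry":0,"rz":0},
    {"x":-200,"y":-139,"z":50,"rx":0,"ry":0,"rz":0},
    {"x":-240,"y":-167,"z":60,"rx":0,"ry":0,"rz":0},
    {"x":-280,"y":-194,"z":70,"rx":0,"ry":0,"rz":0},
    {"x":-320,"y":-222,"z":80,"rx":0,"ry":0,"rz":0},
    {"x":-360,"y":-250,"z":90,"rx":0,"ry":0,"rz":0},
    {"x":-400,"y":-278,"z":100,"rx":0,"ry":0,"rz":0},
    {"x":-440,"y":-305,"z":110,"rx":0,"ry":0,"rz":0},
    {"x":-480,"y":-333,"z":120,"rx":0,"ry":0,"rz":0},
    {"x":-520,"y":-361,"z":120,"rx":0,"ry":0,"rz":0},
    {"x":-550,"y":-382,"z":120,"rx":0,"ry":0,"rz":0},
    {"x":-565,"y":-392,"z":120,"rx":0,"ry":0,"rz":0},
    {"x":-565,"y":-392,"z":120,"rx":0,"ry":0,"rz":0},
    {"x":-565,"y":-392,"z":120,"rx":0,"ry":0,"rz":0}
  ],
  "hand": 0,
  "squeeze": 10
}}

```text
time: 3.25
tool_pos: [0.5642, -0.1341, 0.1718]
tool_rot: [3.141, -0.001, 2.676]
contact_force: [-0.5, 0.6, -0.8]
opening: -0.0
grip_force: 0.0
```

```bash
cat > w.py <<'E'
import sys
from h import *
c,tag=sys.argv[1:3]
s=observe(); print(s["time"],s["tool_pos"],s["tool_rot"],s["contact_force"])
p=read_camera("wrist"); cv2.imwrite(f"pics/{tag}.png",p["pixels"])
m=hsvmask(p["pixels"],c); n,l,st,ce=cv2.connectedComponentsWithStats(m.astype(np.uint8))
for i in range(1,n):
  if st[i,4]>100: print(st[i],ce[i],plane(p,[ce[i]],.058))
for f in(mark_of,boxes_of):
  for x in f(p,f"key_{c}_top")[:1]: print(x)
E
python3 w.py red w2
```

```text
3.25 [ 0.56423557 -0.13410816  0.17181329] [ 3.14134978e+00 -1.20915988e-03  2.67613290e+00] [-0.52850268  0.63806706 -0.77073174]
[ 232  194   38   38 1067] [250.37582006 211.82474227] [[ 0.56190873 -0.13539576  0.058     ]]
{'point': [0.7472, -0.1033, -0.0031], 'confidence': 0.64}
{'point': [0.5646, -0.1336, 0.058], 'confidence': 0.71}
```

View pics/w2.png

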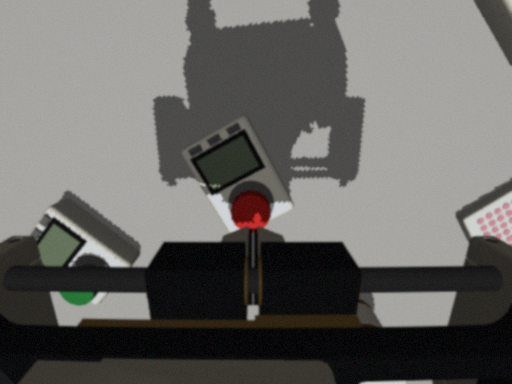

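The wrist view shows the red cap at (250,212), in line under the closed fingers, and it agrees with the top view to about 3 mm. Pressing now.

Emit:
{"fn": "arm_command", "kwargs": {
  "series": [
    {"x":1,"y":0,"z":20,"rx":0,"ry":0,"rz":0},
    {"x":1,"y":0,"z":38,"rx":0,"ry":0,"rz":0},
    {"x":1,"y":0,"z":46,"rx":0,"ry":0,"rz":0},
    {"x":1,"y":0,"z":50,"rx":0,"ry":0,"rz":0},
    {"x":1,"y":0,"z":53,"rx":0,"ry":0,"rz":0},
    {"x":1,"y":0,"z":56,"rx":0,"ry":0,"rz":0},
    {"x":1,"y":0,"z":59,"rx":0,"ry":0,"rz":0},
    {"x":1,"y":0,"z":62,"rx":0,"ry":0,"rz":0},
    {"x":1,"y":0,"z":65,"rx":0,"ry":0,"rz":0},
    {"x":1,"y":0,"z":65,"rx":0,"ry":0,"rz":0},
    {"x":1,"y":0,"z":65,"rx":0,"ry":0,"rz":0}
  ]
}}

```text
time: 4.5
tool_pos: [0.5642, -0.1339, 0.1076]
tool_rot: [3.141, 0.001, 2.677]
contact_force: [-1.1, 2.3, 5.1]
opening: 0.0004
grip_force: 3.0
```

About 5.9 N at 16 mm depth: that matches the key on its stop (2.5 N + 3.4 mm × 1 N/mm). Now lift and go to yellow.

Emit:
{"fn": "arm_command", "kwargs": {
  "series": [
    {"x":0,"y":0,"z":-15,"rx":0,"ry":0,"rz":0},
    {"x":0,"y":0,"z":-45,"rx":0,"ry":0,"rz":0},
    {"x":10,"y":19,"z":-65,"rx":0,"ry":0,"rz":0},
    {"x":30,"y":57,"z":-65,"rx":0,"ry":0,"rz":0},
    {"x":52,"y":99,"z":-65,"rx":0,"ry":0,"rz":0},
    {"x":74,"y":141,"z":-65,"rx":0,"ry":0,"rz":0},
    {"x":96,"y":183,"z":-65,"rx":0,"ry":0,"rz":0},
    {"x":118,"y":225,"z":-65,"rx":0,"ry":0,"rz":0},
    {"x":140,"y":267,"z":-65,"rx":0,"ry":0,"rz":0},
    {"x":162,"y":309,"z":-65,"rx":0,"ry":0,"rz":0},
    {"x":182,"y":347,"z":-65,"rx":0,"ry":0,"rz":0},
    {"x":194,"y":370,"z":-65,"rx":0,"ry":0,"rz":0},
    {"x":199,"y":379,"z":-65,"rx":0,"ry":0,"rz":0},
    {"x":199,"y":379,"z":-65,"rx":0,"ry":0,"rz":0},
    {"x":199,"y":379,"z":-65,"rx":0,"ry":0,"rz":0},
    {"x":199,"y":379,"z":-65,"rx":0,"ry":0,"rz":0}
  ]
}}

```text
time: 6.1
tool_pos: [0.5561, 0.2924, 0.1722]
tool_rot: [-3.141, 0.0, 2.675]
contact_force: [0.0, 0.8, -0.0]
opening: 0.0002
grip_force: 0.0
```

```bash
python3 w.py yellow w3; python3 - <<'E'
from h import *
p=read_camera("top"); cv2.imwrite("pics/t2.png",p["pixels"])
m=hsvmask(p["pixels"],"red"); v,u=np.nonzero(m); k=np.hypot(u-315,v-224)<14
print("red",u[k].mean(),v[k].mean(),k.sum())
E
```

```text
6.1 [0.55614872 0.29242246 0.17220445] [-3.14112328e+00  5.15975607e-05  2.67498056e+00] [ 0.01543231  0.78634216 -0.04731892]
[ 237  188   38   42 1211] [255.5639967  208.35507845] [[0.55328095 0.29581721 0.058     ]]
{'point': [0.5555, 0.2965, 0.0548], 'confidence': 0.69}
{'point': [0.5517, 0.2977, 0.056], 'confidence': 0.84}
red 314.0268456375839 223.60402684563758 149
```

View pics/w3.png

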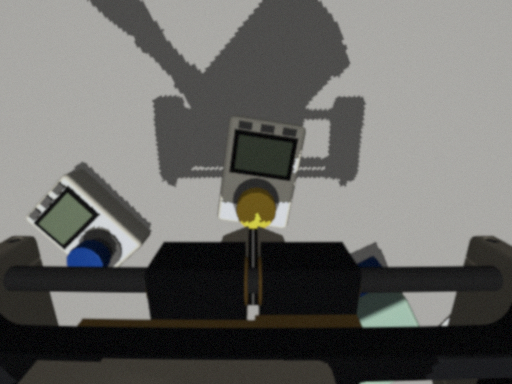

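The wrist view shows the yellow cap at (255,208), about 3 mm further +y. I'll shift for that and press.

Emit:
{"fn": "arm_command", "kwargs": {
  "series": [
    {"x":1,"y":2,"z":20,"rx":0,"ry":0,"rz":0},
    {"x":1,"y":2,"z":38,"rx":0,"ry":0,"rz":0},
    {"x":1,"y":2,"z":46,"rx":0,"ry":0,"rz":0},
    {"x":1,"y":2,"z":50,"rx":0,"ry":0,"rz":0},
    {"x":1,"y":2,"z":53,"rx":0,"ry":0,"rz":0},
    {"x":1,"y":2,"z":56,"rx":0,"ry":0,"rz":0},
    {"x":1,"y":2,"z":59,"rx":0,"ry":0,"rz":0},
    {"x":1,"y":2,"z":62,"rx":0,"ry":0,"rz":0},
    {"x":1,"y":2,"z":66,"rx":0,"ry":0,"rz":0},
    {"x":1,"y":2,"z":66,"rx":0,"ry":0,"rz":0},
    {"x":1,"y":2,"z":66,"rx":0,"ry":0,"rz":0}
  ]
}}

```text
time: 7.4
tool_pos: [0.5561, 0.2964, 0.1068]
tool_rot: [3.141, 0.001, 2.677]
contact_force: [-1.7, -1.3, 6.7]
opening: 0.0001
grip_force: 3.4
```

That reads 6.7 N, so yellow is on its stop. Next is blue.

Emit:
{"fn": "arm_command", "kwargs": {
  "series": [
    {"x":0,"y":0,"z":-15,"rx":0,"ry":0,"rz":0},
    {"x":0,"y":0,"z":-45,"rx":0,"ry":0,"rz":0},
    {"x":-5,"y":-16,"z":-65,"rx":0,"ry":0,"rz":0},
    {"x":-16,"y":-50,"z":-65,"rx":0,"ry":0,"rz":0},
    {"x":-30,"y":-90,"z":-65,"rx":0,"ry":0,"rz":0},
    {"x":-42,"y":-125,"z":-65,"rx":0,"ry":0,"rz":0},
    {"x":-48,"y":-144,"z":-65,"rx":0,"ry":0,"rz":0},
    {"x":-48,"y":-144,"z":-65,"rx":0,"ry":0,"rz":0},
    {"x":-48,"y":-144,"z":-65,"rx":0,"ry":0,"rz":0},
    {"x":-48,"y":-144,"z":-65,"rx":0,"ry":0,"rz":0}
  ]
}}

```text
time: 8.4
tool_pos: [0.5344, 0.1471, 0.1715]
tool_rot: [3.141, 0.0, 2.678]
contact_force: [-0.4, -0.4, -0.8]
opening: 0.0005
grip_force: 0.0
```

```bash
python3 w.py blue w4
```

```text
8.4 [0.53437698 0.14713549 0.17148172] [3.14079023e+00 3.87534708e-04 2.67761061e+00] [-0.36305139 -0.39386372 -0.84372624]
[232 195  37  35 978] [249.66564417 211.81083845] [[0.53188499 0.14539119 0.058     ]]
[426 292  16  34 116] [433.46551724 307.11206897] [[0.68646926 0.2507438  0.058     ]]
{'point': [0.532, 0.1441, 0.0567], 'confidence': 0.89}
{'point': [0.5266, 0.1497, 0.0583], 'confidence': 0.7}
```

View pics/w4.png

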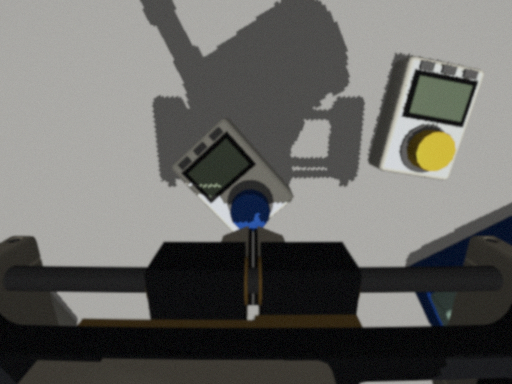

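The blue cap is at (250,211) and lined up; it needs about 2 mm along -y.

Emit:
{"fn": "arm_command", "kwargs": {
  "series": [
    {"x":0,"y":-2,"z":20,"rx":0,"ry":0,"rz":0},
    {"x":0,"y":-2,"z":38,"rx":0,"ry":0,"rz":0},
    {"x":0,"y":-2,"z":46,"rx":0,"ry":0,"rz":0},
    {"x":0,"y":-2,"z":50,"rx":0,"ry":0,"rz":0},
    {"x":0,"y":-2,"z":53,"rx":0,"ry":0,"rz":0},
    {"x":0,"y":-2,"z":56,"rx":0,"ry":0,"rz":0},
    {"x":0,"y":-2,"z":59,"rx":0,"ry":0,"rz":0},
    {"x":0,"y":-2,"z":62,"rx":0,"ry":0,"rz":0},
    {"x":0,"y":-2,"z":65,"rx":0,"ry":0,"rz":0},
    {"x":0,"y":-2,"z":65,"rx":0,"ry":0,"rz":0},
    {"x":0,"y":-2,"z":65,"rx":0,"ry":0,"rz":0}
  ]
}}

```text
time: 9.65
tool_pos: [0.5336, 0.1445, 0.1068]
tool_rot: [3.141, 0.001, 2.677]
contact_force: [-1.8, 1.0, 7.5]
opening: 0.0007
grip_force: 3.4
```

Emit:
{"fn": "arm_command", "kwargs": {
  "series": [
    {"x":0,"y":0,"z":-15,"rx":0,"ry":0,"rz":0},
    {"x":0,"y":0,"z":-45,"rx":0,"ry":0,"rz":0},
    {"x":0,"y":0,"z":-90,"rx":0,"ry":0,"rz":0},
    {"x":40,"y":0,"z":-120,"rx":0,"ry":0,"rz":0},
    {"x":80,"y":0,"z":-150,"rx":0,"ry":0,"rz":0},
    {"x":120,"y":0,"z":-170,"rx":0,"ry":0,"rz":0},
    {"x":120,"y":0,"z":-170,"rx":0,"ry":0,"rz":0},
    {"x":120,"y":0,"z":-170,"rx":0,"ry":0,"rz":0}
  ]
}}

```text
time: 10.45
tool_pos: [0.426, 0.1983, 0.2768]
tool_rot: [3.14, 0.002, 2.678]
contact_force: [-0.2, 0.3, -1.2]
opening: 0.0003
grip_force: 0.0
```

```bash
python3 - <<'E'
from h import *
seed={"top":dict(red=(315,224),yellow=(121,224),blue=(188,236),green=(388,227)),"side":dict(red=(283,173),yellow=(273,281),blue=(288,234),green=(287,147))}
for n in seed:
  p=read_camera(n); a=p["pixels"]; b=cv2.imread(f"pics/{n}.png")
  for c,(u0,v0) in seed[n].items():
    f=[]
    for im in(b,a):
      v,u=np.nonzero(hsvmask(im,c)); k=np.hypot(u-u0,v-v0)<14; f+=[u[k].mean().round(1),v[k].mean().round(1),k.sum()]
    print(n,c,f)
  if n=="side":
    cv2.imwrite("pics/cmp.png",cv2.resize(np.hstack([b[130:330,230:340],a[130:330,230:340]]),None,fx=3,fy=3))
print(observe()["time"])
E
```

```text
top red [np.float64(315.0), np.float64(223.5), np.int64(151), np.float64(314.0), np.float64(223.6), np.int64(149)]
top yellow [np.float64(120.0), np.float64(223.5), np.int64(154), np.float64(121.4), np.float64(223.6), np.int64(148)]
top blue [np.float64(187.3), np.float64(235.4), np.int64(158), np.float64(187.8), np.float64(235.4), np.int64(153)]
top green [np.float64(388.4), np.float64(226.2), np.int64(124), np.float64(388.3), np.float64(226.2), np.int64(123)]
side red [np.float64(281.8), np.float64(172.5), np.int64(62), np.float64(281.6), np.float64(175.1), np.int64(54)]
side yellow [np.float64(272.4), np.float64(280.5), np.int64(166), np.float64(272.5), np.float64(284.0), np.int64(166)]
side blue [np.float64(287.6), np.float64(233.1), np.int64(91), np.float64(287.3), np.float64(237.1), np.int64(104)]
side green [np.float64(286.4), np.float64(146.2), np.int64(18), np.float64(286.4), np.float64(146.6), np.int64(21)]
10.55
```

View pics/cmp.png

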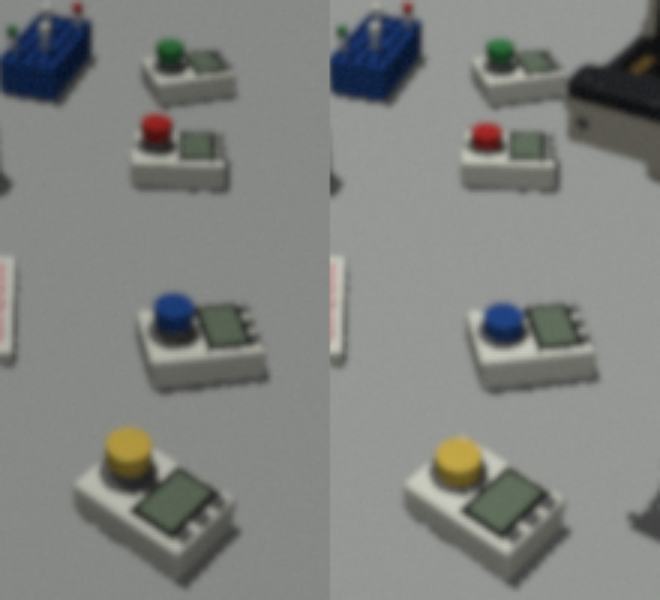

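The before/after side view shows the red, blue and yellow caps lowered and green still up. None of the timers has shifted.

```bash
python3 -c "
from cell import *
print(hand_in())"
```

```text
the job is handed in; nothing more can be done
None
```

I pressed the red, yellow and blue keys fully down in that order, left the green key up with no timer visibly shifted, and handed the job in at about 10.6 s; no verdict was returned.

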